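Put the pile of spacer plates away under the holder's lip

ROBOT

A 6-joint arm with a two-finger parallel gripper is mounted at the origin on the work surface. World frame = base frame: x ahead of the robot, y to its left, z up, the work surface at z = 0. Lengths are in m, angles in rad, forces in N, time in s.
With the tool pointing down it reaches from about 0.15 to 0.775 m from the base axis. Payload 6.1 kg.
Tool frame: the origin (TCP) lies between the finger pads; the fingertips stand 17 mm ahead of it and the grasp point (between the pads) lies 2 mm behind it; x points along the fingers, z is the direction in which the jaws open and shut, and the axes are right-handed (so a half turn about x gives the same grasp; the last joint's range is limited). The gripper opens to 85 mm and grips with 20 to 120 N. Pads are 22 mm wide; open, the fingers measure 114 mm over their backs; the gripper's body (76 mm by 85 mm) begins 54 mm behind the grasp point. The pads swing forward as they close: fully open they stand 13 mm farther back than shut.
Start: joints at [1.325, 0.126, -0.04, 1.405, 0, 1.571], TCP at [0.128, 0.509, 0.248] pointing down, gripper open.
Joint ranges: [-2.72, 2.72], [-0.95, 1.95], [-1.27, 1.35], [-1.78, 2.02], [-1.46, 1.47], [-3.14, 3.14]. Speed limits (rad/s): [2.39, 2.39, 3.01, 3.14, 3.14, 3.14].

INTERFACE

Orientations are given as a unit quaternion [x, y, z, w].
In Python, from plant import * gives the robot as it stands. The module is installed in compiled form; this text tells all that it offers.
- The arm moves only by the tool send_rows, never from a script. Its argument "motion" is a list that holds one entry, the list of rows, each a list of 6 numbers: the shift along the world's x, y, z in mm, then the turn, a rotation vector about the world's x, y, z in rad. A call has 1 to 20 rows; each row is the pose to reach, as a shift and turn from the pose measured when the call began; what a row does not reach only later rows make up. A row lasts 1/10 s, in which the tool goes at most 50 mm and 8.59 degrees, less where a joint would pass 70% of its speed; a pose out of reach is approached as far as the arm can. A call with a gripper value outside its range is refused whole. "hand" is the gripper command: -1 is fully open, 1 is shut, values between are in proportion, set as the call begins (left out, the last holds). The fingers move at their own pace and stop on an object; "newtons" is the grip in N (left out, the last holds). Time passes only in rows, so rows that repeat a pose let the fingers close. It gives the time, the measured TCP pose, the force and the opening at its end, in the units of the state.
- get_state(): the state, without advancing time (a new reading comes with each control period).
- read_camera(name): name is "side" or "top" or "wrist"; returns the picture (400x640x3 uint8, blue, green, red); there is no depth.
- camera_params(name): a dict with "intrinsics" (3x3 intrinsics, pixels), "R" (3x3) and "t" (3): a world point X has camera coordinates R X + t; the wrist camera has in their place "mount" (4x4, takes a point from camera to tool coordinates, whose origin is the TCP and whose axes are the tool frame's). Camera axes: x right, y down, z forward; pixel columns grow to the right and rows downward; lengths in m; the calibration is good to about 2 mm. The wrist camera is an equidistant fisheye: a pixel r from the principal point sees the ray r / f radians off the axis. A picture is of the moment at which its call begins: read the wrist's pose just before it. camera_params takes no time and is no camera call.
- job_done(): hands the job in, once; it reports no verdict.
The state is a dict: "time_s": time; "joint_positions": joint angles; "joint_vel": joint speeds; "joint_efforts": joint torques, N m; "tcp_pos": TCP position; "tool_rot": TCP orientation; "ft_force": force on the tool from outside, world axes, zero at the start; "ft_torque": the same for the moment, N m; "width": finger opening in m.
Only numpy, scipy, OpenCV 4.12 (cv2) and the standard library are available. Lean on these libraries where they do the work, as an engineer would, in place of code of your own. Each camera call takes 0.05 s, during which the arm holds its last target.

TASK

Pick up the pile of three spacer plates from its wooden rest, all together, and put it away in the grey holder: tip one end of the pile in under the lip at the tall end, then lower the other end behind the low wall until the pile lies flat on the pocket floor, and only then let go. The plates must stay neatly stacked; leave the screwdriver, the wrench and the tee nut alone.

Things in the scene. Friction and masses are not known exactly. Their poses are not given: they have to be found in the camera images.
- plate_low: Lowest plate of the pile: aluminium spacer plate, 90 x 44 x 7 mm (x, y, z), 50 to 105 g; origin at the centre of its underside, x along its length. The pile (90 x 44 x 21 mm, edges flush) starts centred on the rest, underside 12 mm above the bench; it overhangs the rest by 8 mm on each long side, so fingertips can reach a little below it. Grip at mid-length across the 44 mm width, touching all three plates.
- plate_mid: Middle plate of the pile: aluminium spacer plate, 90 x 44 x 7 mm (x, y, z), 50 to 105 g; origin at the centre of its underside, x along its length. Rests loose on plate_low.
- plate_top: Top plate of the pile: aluminium spacer plate, 90 x 44 x 7 mm (x, y, z), 50 to 105 g; origin at the centre of its underside, x along its length. Rests loose on plate_mid.
- rest: Wooden block under the pile, 64 x 28 x 12 mm, fixed to the bench; origin at the centre of its underside, x along its length. The pile's yaw is the same as the rest's.
- holder: Grey plastic holder, fixed, 109 x 62 mm, 44 mm high; origin at the centre of its underside on the bench, x along its length. Pocket: 97 mm (x -48.5 to 48.5) by 50 mm (y -25 to 25), floor 12 mm above the bench. Tall wall with a lip at the -x end (towards the robot, turned up to 0.5 rad), low wall at the +x end, both 6 mm thick; sides mostly open for the fingers.
- lip (a point): Middle of the lip's inner edge, on its underside, 28 mm above the pocket floor; axes as the holder's. The lip is 4 mm thick and reaches 12 mm inwards from the tall wall (x -48.5 to -36.5 in the holder's frame). Only 85 mm are open beside it, so the 90 mm pile cannot go straight down; tilted with the end at the lip lowest, it goes in (12 to 16 degrees leaves room all round).
- low_wall (a point): Middle of the low wall's top edge, inner face, 12 mm above the pocket floor; axes as the holder's. Side cheeks, 6 mm thick, stand only in the pocket's last 14 mm at each end: 28 mm above the floor at the lip, 12 mm here. Between them (x -34.5 to 34.5) the sides are open and the floor is a spine 30 mm wide: fingertips beside the pile may reach below it, to the bench.
- pocket_floor (a point): Centre of the pocket floor, 12 mm above the bench; axes as the holder's. The lowest plate's origin lies here when it is put away; each next one is 7 mm higher.
- screwdriver: bystander: screwdriver with a pale wooden handle, about 200 mm long, lying flat, up to 26 mm high; origin on the bench near its middle, x along it
- wrench: bystander: steel wrench, about 190 mm long, lying flat, up to 26 mm high; origin on the bench near its middle, x along it
- tee_nut: bystander: dark steel tee-slot nut, 36 x 30 mm, 24 mm high; origin at the centre of its underside

How it is judged:
By the outcome, as a careful person would: the job done as asked, in the order asked, and still so for the second after the job is handed in, with the robot touching nothing.
It also fails if it takes over 51 s, if anything falls off the work surface, if the arm or the gripper's body presses on something with over 40 N, if the wrist force passes 120 N, or if a joint passes its speed limit or range.

## Working session

There is one attempt and no reset: what is moved stays moved. The work goes in short steps, Python scripts to look and compute and a tool call to move; the robot and the scene stay as the last step left them, time stands still between calls to the robot, and variables do not carry over. Pictures are saved under pics/ and viewed, and the job is handed in when it is done.

Besides the shell and the picture viewer there is one more tool, called after "Request:" as a command line: name --argument value ..., lists and objects as JSON in quotes. send_rows: Moves the arm, as the interface text tells. Its arguments: {"type":"object","properties":{"motion":{"type":"array"},"hand":{"type":"number"},"newtons":{"type":"number"}},"required":["motion"]}

```bash
mkdir -p pics; python3 - <<'E'
from plant import *
import cv2
s=get_state();print({k:s[k] for k in('time_s','tcp_pos','tool_rot','width','joint_positions')})
for n in('side','top','wrist'):
    cv2.imwrite(f'pics/{n}0.png',read_camera(n)); p=camera_params(n); print(n,{k:v for k,v in p.items()})
E
```

```text
{'time_s': 0.0, 'tcp_pos': array([0.12766146, 0.50885165, 0.24752622]), 'tool_rot': array([-0.4352661 ,  0.55796748,  0.43458074,  0.55709541]), 'width': 0.08529667608797181, 'joint_positions': array([ 1.32499117e+00,  1.26365718e-01, -4.06291986e-02,  1.40536999e+00,
       -5.60175044e-06,  1.57082588e+00])}
side {'intrinsics': array([[507.13966322,   0.        , 315.53590487],
       [  0.        , 507.13966322, 197.77501691],
       [  0.        ,   0.        ,   1.        ]]), 'R': array([[ 0.92373403, -0.38242679,  0.02156833],
       [-0.19432484, -0.51641878, -0.8339961 ],
       [ 0.33008074,  0.76619932, -0.55134863]]), 't': array([-0.50916746,  0.1665147 ,  0.80087137])}
top {'intrinsics': array([[443.16608034,   0.        , 315.73445153],
       [  0.        , 443.16608034, 204.37498492],
       [  0.        ,   0.        ,   1.        ]]), 'R': array([[-0.0051462 , -0.99997514,  0.00482111],
       [-0.98932733,  0.00438922, -0.14564398],
       [ 0.1456192 , -0.00551916, -0.98932532]]), 't': array([0.00275434, 0.54667943, 0.76731849])}
wrist {'intrinsics': array([[309.70691629,   0.        , 320.5113353 ],
       [  0.        , 309.70691629, 198.8410699 ],
       [  0.        ,   0.        ,   1.        ]]), 'mount': array([[ 6.81621897e-04, -2.66463015e-01,  9.63844903e-01,
        -1.26100291e-01],
       [ 8.03055569e-05, -9.63845109e-01, -2.66463129e-01,
         6.83022117e-02],
       [ 9.99999764e-01,  2.59029205e-04, -6.35579471e-04,
        -3.72858574e-04],
       [ 0.00000000e+00,  0.00000000e+00,  0.00000000e+00,
         1.00000000e+00]])}
```

View pics/side0.png

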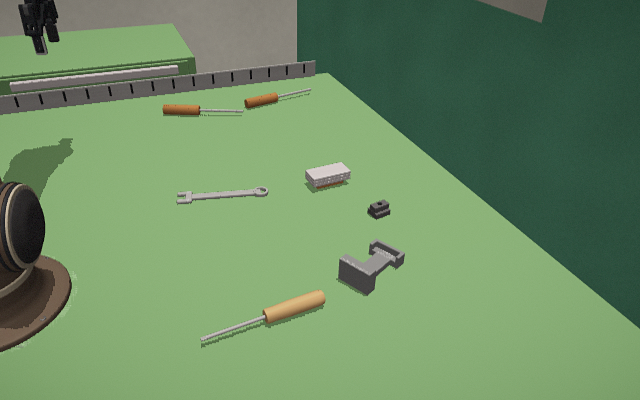

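View pics/top0.png

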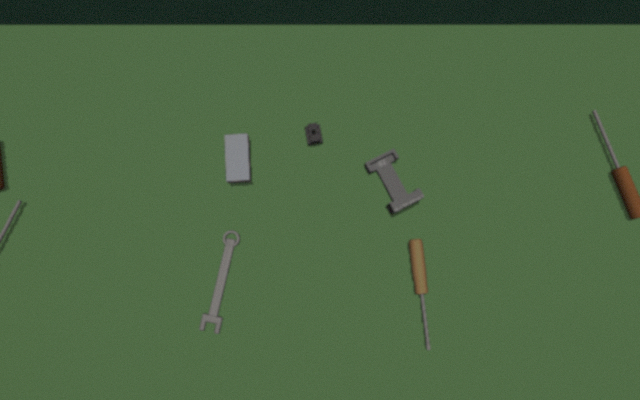

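View pics/wrist0.png

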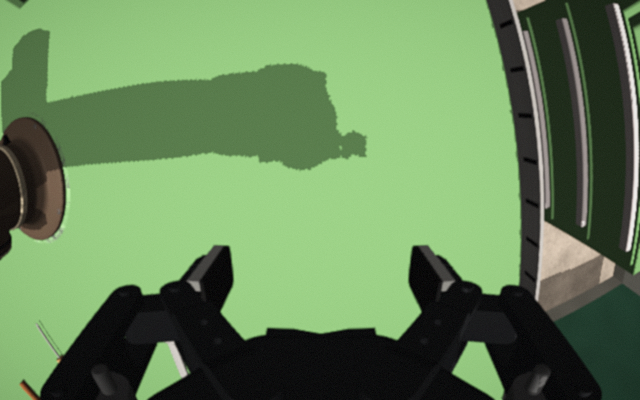

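The top view shows the pile at about (237,158), the tee nut at (314,134), the holder at about (394,183) and the wrench at lower left. I'll enlarge the crops.

```bash
python3 - <<'E'
import cv2,numpy as np
t=cv2.imread('pics/top0.png');s=cv2.imread('pics/side0.png')
def crop(im,x,y,w,h,k,n):
    c=cv2.resize(im[y:y+h,x:x+w],None,fx=k,fy=k,interpolation=cv2.INTER_CUBIC); return c
a=crop(t,205,120,64,76,7,'');a=cv2.convertScaleAbs(a,alpha=1.4)
b=crop(t,355,140,76,76,7,'');b=cv2.convertScaleAbs(b,alpha=1.8)
def tick(im,x,y,k):
    for i in range(0,im.shape[1],10*k): cv2.putText(im,str(x+i//k),(i,10),0,.35,(0,255,255));cv2.line(im,(i,12),(i,18),(0,255,255))
    for j in range(0,im.shape[0],10*k): cv2.putText(im,str(y+j//k),(0,j+4),0,.35,(0,255,255))
    return im
cv2.imwrite('pics/topa.png',tick(a,205,120,7));cv2.imwrite('pics/topb.png',tick(b,355,140,7))
cv2.imwrite('pics/sideb.png',tick(crop(s,295,155,120,145,4,''),295,155,4))
E
```

```text
(no output)
```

View pics/topa.png

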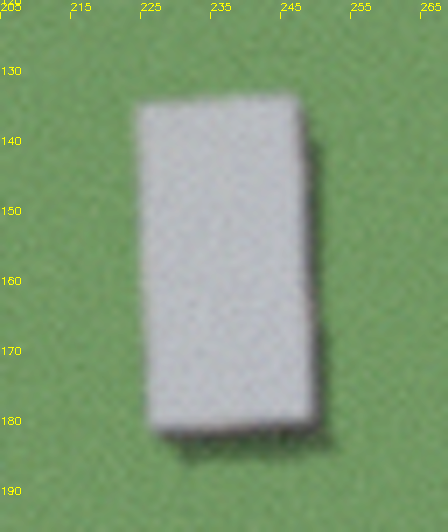

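View pics/topb.png

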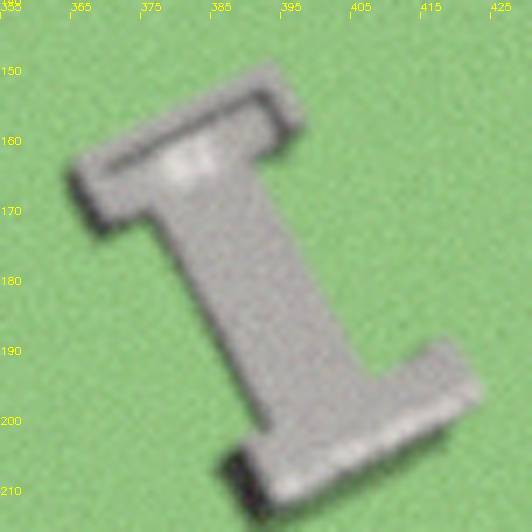

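View pics/sideb.png

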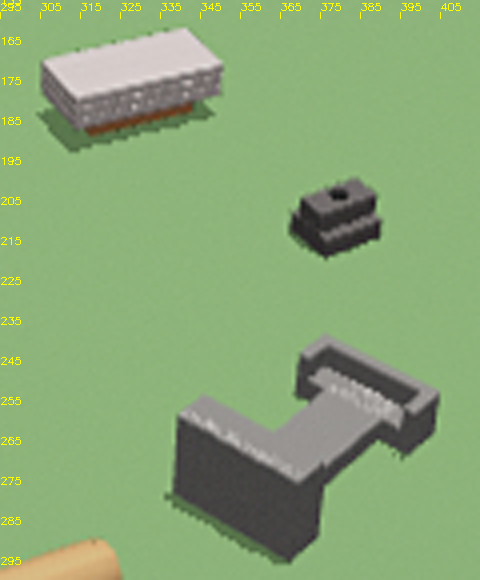

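```bash
cat > h.py <<'E'
from plant import *
import numpy as np,cv2
from scipy.optimize import least_squares
from scipy.spatial.transform import Rotation as Rn
P={n:camera_params(n) for n in('side','top')}
def proj(n,X):
    p=P[n];c=np.atleast_2d(X)@p['R'].T+p['t'];c=c@p['intrinsics'].T;return c[:,:2]/c[:,2:]
def w(pose,L):
    x,y,a=pose;L=np.array(L,float)/1000;c,s=np.cos(a),np.sin(a)
    return np.c_[x+c*L[:,0]-s*L[:,1],y+s*L[:,0]+c*L[:,1],L[:,2]]
def fit(obs,x0):
    # obs: list (cam, local mm, px)
    f=lambda q:np.concatenate([(proj(n,w(q,[l]))[0]-u) for n,l,u in obs])
    r=least_squares(f,x0,loss='soft_l1');return r.x,r.fun.reshape(-1,2)
def T(u):return (np.array(u)+.5)/7-.5
def S(u):return (np.array(u)+.5)/4-.5+[295,155]
E
cat > f.py <<'E'
from h import *
ta=lambda u:T(u)+[205,120]; tb=lambda u:T(u)+[355,140]
pile=[('top',[45,22,33],ta((137,104))),('top',[45,-22,33],ta((299,95))),('top',[-45,-22,33],ta((318,422))),('top',[-45,22,33],ta((152,430))),
('side',[-45,22,33],S((42,62))),('side',[45,22,33],S((187,28))),('side',[45,-22,33],S((221,65))),('side',[-45,-22,33],S((77,98)))]
hold=[('top',[54.5,31,24],tb((72,163))),('top',[54.5,-31,24],tb((270,62))),('top',[-54.5,31,44],tb((272,500))),('top',[-54.5,-31,44],tb((482,390))),
('side',[-54.5,31,44],S((179,413))),('side',[-54.5,-31,44],S((297,480))),('side',[-54.5,31,0],S((172,493))),('side',[-54.5,-31,0],S((290,560))),
('side',[54.5,31,24],S((325,335))),('side',[54.5,-31,24],S((438,393)))]
for nm,o,x0 in(('pile',pile,[.5,.15,0]),('hold',hold,[.45,-.15,.5])):
    for sel in(None,'top','side'):
        oo=[a for a in o if sel in(None,a[0])]
        q,r=fit(oo,x0);print(nm,sel,q.round(4));print(r.round(1).tolist())
E
python3 f.py
```

```text
pile None [0.6385 0.1462 0.066 ]
[[0.3, -0.3], [0.5, -0.6], [0.2, -0.5], [0.1, 0.0], [-0.9, -0.5], [-0.9, -0.3], [0.3, -0.5], [-0.8, 0.1]]
pile top [0.6378 0.1467 0.0673]
[[-0.0, 0.1], [0.2, -0.3], [-0.1, -0.2], [-0.1, 0.4]]
pile side [0.6393 0.1445 0.062 ]
[[-0.3, -0.3], [-0.2, -0.0], [0.9, -0.2], [-0.2, 0.4]]
hold None [ 0.5955 -0.1452  0.4698]
[[-0.1, -1.2], [0.5, -1.3], [1.0, 0.2], [0.9, 0.5], [-0.7, -0.2], [0.2, -0.0], [-0.2, -0.4], [-0.2, 0.1], [-0.6, -1.1], [0.1, -1.0]]
hold top [ 0.5948 -0.1441  0.4711]
[[-0.7, -0.8], [-0.2, -0.9], [0.4, 0.7], [0.3, 0.9]]
hold side [ 0.5955 -0.1463  0.462 ]
[[-0.5, 0.1], [0.2, 0.4], [-0.0, -0.2], [-0.2, 0.5], [-0.0, -0.7], [0.6, -0.4]]
```

```bash
cat >> h.py <<'E'
def Rt(yaw,sign,tilt=0):
    # object frame: yaw about z, then -tilt about local y (raises +x end)
    Ro=Rn.from_euler('z',yaw)*Rn.from_euler('y',-tilt)
    x=np.array([0,0,-1.]);z=np.array([0,sign,0.]);y=np.cross(z,x)
    return Ro*Rn.from_matrix(np.c_[x,y,z])
def row(pos,R):
    s=get_state();Rc=Rn.from_quat(s['tool_rot'])
    return np.r_[(np.array(pos)-s['tcp_pos'])*1000,(R*Rc.inv()).as_rotvec()].round(3).tolist()
def st():
    s=get_state();print(round(s['time_s'],2),s['tcp_pos'].round(4),s['tool_rot'].round(4),s['ft_force'].round(1),round(s['width'],4),s['joint_positions'].round(2))
E
python3 -c "
from h import *
s=get_state();print(Rn.from_quat(s['tool_rot']).as_matrix().round(2))
for g in(1,-1): print(row([.638,.146,.16],Rt(.066,g)),row([.595,-.145,.16],Rt(.467,g)))"
```

```text
[[-0.   -0.97  0.24]
 [-0.    0.24  0.97]
 [-1.   -0.   -0.  ]]
[510.318, -362.943, -87.703, 0.001, -0.0, 0.312] [467.318, -653.943, -87.703, 0.001, 0.0, 0.713]
[510.318, -362.943, -87.703, -0.0, -0.002, -2.83] [467.318, -653.943, -87.703, 0.0, -0.002, -2.429]
```

Request:
send_rows --motion '[[[510,-363,-80,0,0,0.312],[510,-363,-80,0,0,0.312],[510,-363,-80,0,0,0.312],[510,-363,-80,0,0,0.312],[510,-363,-80,0,0,0.312],[510,-363,-80,0,0,0.312],[510,-363,-80,0,0,0.312],[510,-363,-80,0,0,0.312],[510,-363,-80,0,0,0.312],[510,-363,-80,0,0,0.312],[510,-363,-80,0,0,0.312],[510,-363,-80,0,0,0.312],[510,-363,-80,0,0,0.312],[510,-363,-80,0,0,0.312],[510,-363,-80,0,0,0.312],[510,-363,-80,0,0,0.312],[510,-363,-80,0,0,0.312],[510,-363,-80,0,0,0.312]]]'

```text
time_s: 1.95
tcp_pos: [0.637, 0.1469, 0.1684]
tool_rot: [0.517, -0.483, -0.516, -0.483]
ft_force: [0.1, 0.4, 0.2]
width: 0.0853
```

```bash
python3 - <<'E'
from h import *
st();im=read_camera('wrist');cv2.imwrite('pics/w1.png',im)
E
```

```text
1.95 [0.637  0.1469 0.1684] [ 0.5171 -0.4829 -0.5162 -0.4827] [0.1 0.4 0.2] 0.0853 [ 0.23  0.38  0.11  1.3  -0.    0.16]
```

View pics/w1.png

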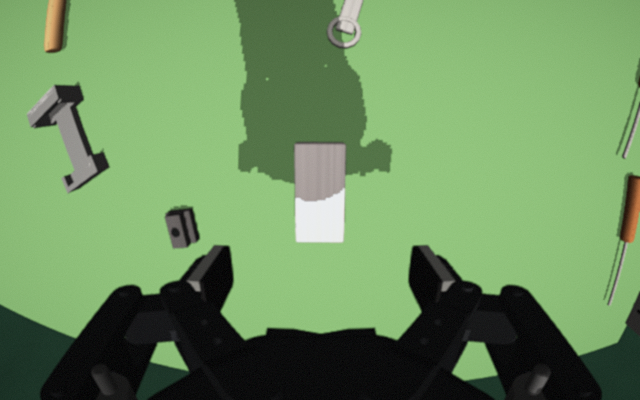

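The pile sits centred between the jaws, with corners at about (295,142), (344,142), (343,242) and (296,242). I'll check this against the calibration.

```bash
cat >> h.py <<'E'
PW=camera_params('wrist')
def wray(u,tcp,q):
    K=PW['intrinsics'];f=K[0,0];d=np.array(u)-K[:2,2];r=np.linalg.norm(d)+1e-9;th=r/f
    v=np.r_[np.sin(th)*d/r,np.cos(th)];M=PW['mount'];R=Rn.from_quat(q).as_matrix()
    return R@(M[:3,:3]@v), np.array(tcp)+R@M[:3,3]
def wz(u,z,tcp,q):
    d,o=wray(u,tcp,q);return o+d*(z-o[2])/d[2]
E
python3 - <<'E'
from h import *
s=get_state()
C=[wz(u,.033,s['tcp_pos'],s['tool_rot']) for u in((295.5,142.5),(344,142.5),(343,242),(296.5,242))]
C=np.array(C);print(C.round(4),C.mean(0));
for i in range(4): d=C[(i+1)%4]-C[i];print(np.linalg.norm(d),np.arctan2(d[1],d[0]))
im=cv2.imread('pics/w1.png');c=cv2.resize(im[130:250,285:355],None,fx=6,fy=5,interpolation=cv2.INTER_CUBIC);cv2.imwrite('pics/w1c.png',c)
c=cv2.resize(im[75:200,20:120],None,fx=5,fy=4.5,interpolation=cv2.INTER_CUBIC);cv2.imwrite('pics/w1d.png',c)
E
```

```text
[[0.5933 0.1223 0.033 ]
 [0.5905 0.1631 0.033 ]
 [0.6807 0.1701 0.033 ]
 [0.6837 0.1275 0.033 ]] [0.6370347  0.14574288 0.033     ]
0.0409510979677953 1.6383839938722335
0.0905005801833692 0.07695968131145606
0.0427340024236487 -1.5020902721146283
0.09054922339545489 -3.084327924547508
```

View pics/w1c.png

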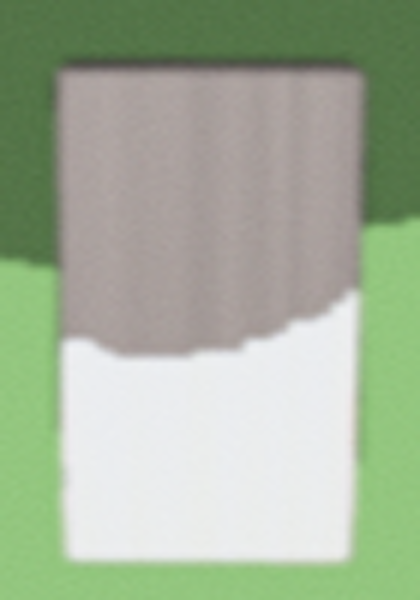

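Request:
send_rows --motion '[[[0.5,-0.8,-30,0,0,0],[0.5,-0.8,-60,0,0,0],[0.5,-0.8,-90,0,0,0],[0.5,-0.8,-110,0,0,0],[0.5,-0.8,-125,0,0,0],[0.5,-0.8,-136,0,0,0],[0.5,-0.8,-143,0,0,0],[0.5,-0.8,-148,0,0,0],[0.5,-0.8,-148,0,0,0],[0.5,-0.8,-148,0,0,0],[0.5,-0.8,-148,0,0,0]]]'

```text
time_s: 3.1
tcp_pos: [0.6381, 0.1461, 0.0212]
tool_rot: [0.517, -0.482, -0.516, -0.483]
ft_force: [0.1, -0.3, 0.7]
width: 0.0856
```

```bash
python3 - <<'E'
from h import *
st();im=read_camera('wrist');cv2.imwrite('pics/w2.png',im);im=read_camera('side');cv2.imwrite('pics/s2.png',cv2.resize(im[120:240,260:400],None,fx=5,fy=5,interpolation=cv2.INTER_CUBIC))
E
```

```text
3.1 [0.6381 0.1461 0.0212] [ 0.5173 -0.4825 -0.5159 -0.4831] [ 0.1 -0.3  0.7] 0.0856 [ 0.23  0.45 -0.12  1.   -0.    0.16]
```

View pics/w2.png

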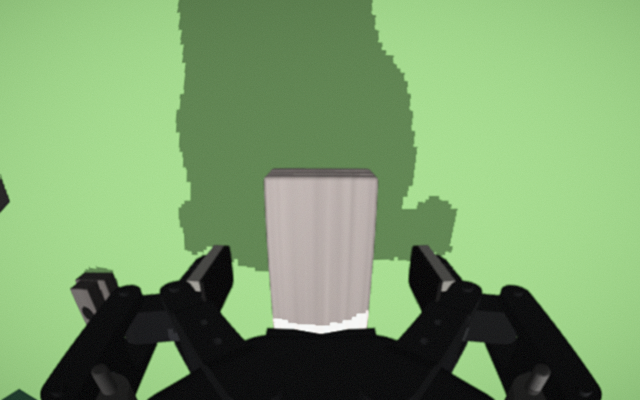

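View pics/s2.png

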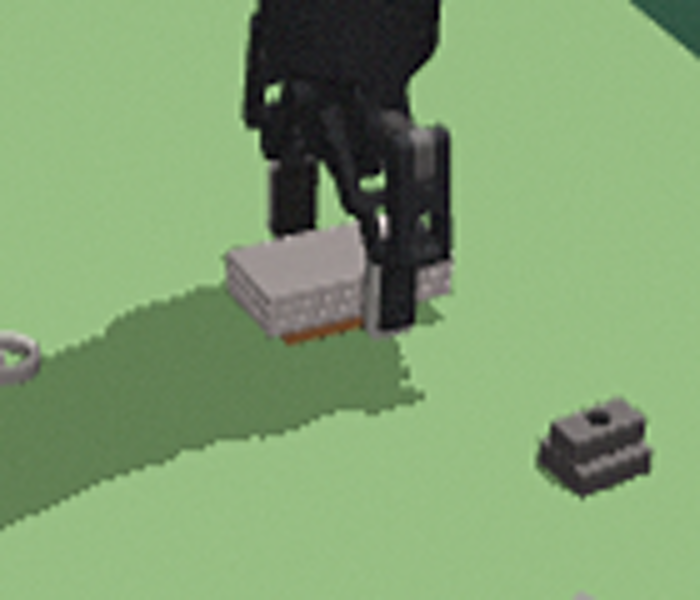

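The wrist view shows the pile centred in the jaws, with its near edge spanning (265–377, 177). In the side crop the fingertips straddle it. I'm closing now, and checking the lengthwise centring from that edge first.

```bash
python3 - <<'E'
from h import *
s=get_state()
a=wz((265,177.5),.033,s['tcp_pos'],s['tool_rot']);b=wz((377,177.5),.033,s['tcp_pos'],s['tool_rot']);print(a,b,np.linalg.norm(a-b))
R=Rn.from_euler('z',-.067);print(R.apply((a+b)/2-s['tcp_pos']))
E
```

```text
[0.59425098 0.12185437 0.033     ] [0.59136091 0.1642619  0.033     ] 0.04250589748504126
[-4.52997996e-02 -2.54232993e-06  1.19859425e-02]
```

Request:
send_rows --motion '[[[0,0,-0.7,0,0,0],[0,0,-0.7,0,0,0],[0,0,-0.7,0,0,0],[0,0,-0.7,0,0,0],[0,0,-0.7,0,0,0],[0,0,-0.7,0,0,0],[0,0,-0.7,0,0,0],[0,0,-0.7,0,0,0],[0,0,-0.7,0,0,0],[0,0,-0.7,0,0,0]]]' --hand 1 --newtons 60

```text
time_s: 4.2
tcp_pos: [0.6382, 0.1461, 0.0206]
tool_rot: [0.517, -0.482, -0.516, -0.483]
ft_force: [1.1, 0.0, 5.5]
width: 0.043
```

```bash
python3 - <<'E'
from h import *
st();im=read_camera('wrist');cv2.imwrite('pics/w3.png',im);im=read_camera('side');cv2.imwrite('pics/s3.png',cv2.resize(im[120:240,260:400],None,fx=5,fy=5,interpolation=cv2.INTER_CUBIC))
E
```

```text
4.2 [0.6382 0.1461 0.0206] [ 0.5174 -0.4825 -0.5158 -0.4832] [1.1 0.  5.5] 0.043 [ 0.23  0.45 -0.12  1.   -0.    0.16]
```

View pics/w3.png

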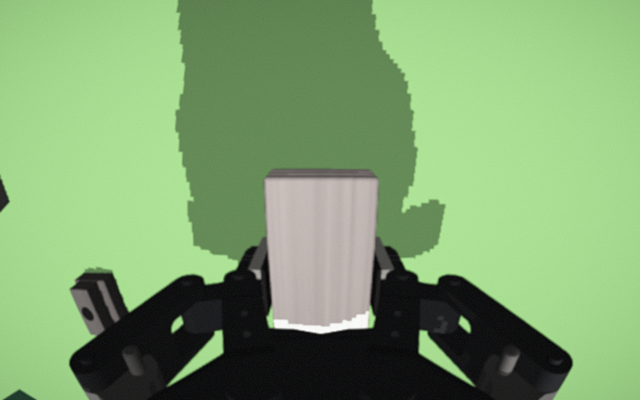

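View pics/s3.png

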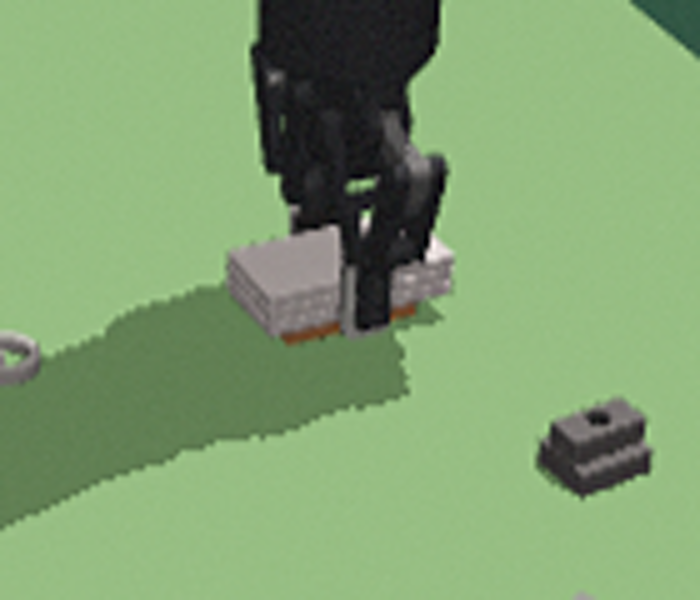

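Request:
send_rows --motion '[[[0,0,2,0,0,0],[0,0,5,0,0,0],[0,0,10,0,0,0],[0,0,20,0,0,0],[0,0,35,0,0,0],[0,0,55,0,0,0],[0,0,75,0,0,0],[0,0,90,0,0,0],[0,0,100,0,0,0],[0,0,100,0,0,0],[0,0,100,0,0,0]]]'

```text
time_s: 5.4
tcp_pos: [0.6381, 0.1461, 0.1206]
tool_rot: [0.517, -0.482, -0.516, -0.483]
ft_force: [0.6, -0.3, -2.2]
width: 0.0434
```

```bash
python3 - <<'E'
from h import *
st();im=read_camera('wrist');cv2.imwrite('pics/w4.png',im);im=read_camera('side');cv2.imwrite('pics/s4.png',cv2.resize(im[60:200,260:400],None,fx=5,fy=4,interpolation=cv2.INTER_CUBIC))
q=fit
sg=1
for t in (0,.227): print(row([.595,-.145,.15],Rt(.467,1,t)))
E
```

```text
5.4 [0.6381 0.1461 0.1206] [ 0.5174 -0.4824 -0.5158 -0.4832] [ 0.6 -0.3 -2.2] 0.0434 [ 0.23  0.39  0.03  1.2  -0.    0.16]
[-42.649, -290.966, 30.395, 0.001, 0.001, 0.399]
[-42.649, -290.966, 30.395, 0.061, -0.219, 0.398]
```

View pics/w4.png

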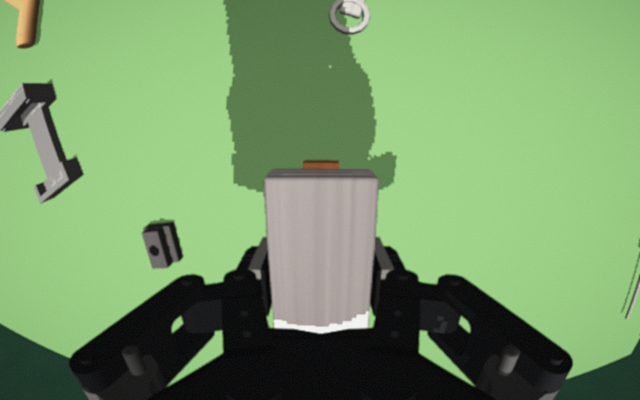

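View pics/s4.png

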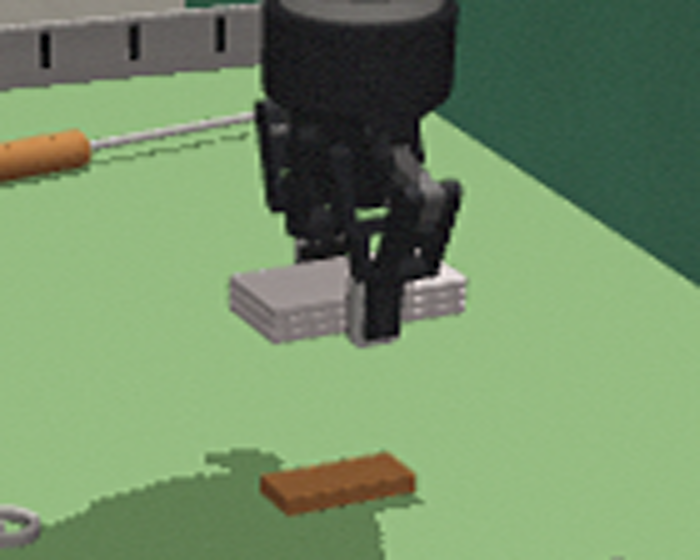

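Request:
send_rows --motion '[[[1,-20,5,0,0,0.04],[3,-60,12,0,0,0.1],[5,-100,20,0,0,0.16],[7,-140,20,0,0,0.22],[8,-180,20,0,0,0.28],[9,-215,20,0,0,0.34],[10,-240,20,0,0,0.38],[10.5,-255,20,0,0,0.399],[10.5,-264,20,0,0,0.399],[10.5,-264,20,0,0,0.399],[10.5,-264,20,0,0,0.399],[10.5,-264,20,0,0,0.399]]]'

```text
time_s: 6.7
tcp_pos: [0.6481, -0.117, 0.1394]
tool_rot: [0.603, -0.371, -0.602, -0.371]
ft_force: [-0.5, 0.5, -2.4]
width: 0.043
```

```bash
python3 - <<'E'
from h import *
st();im=read_camera('wrist');cv2.imwrite('pics/w5.png',im)
E
```

```text
6.7 [ 0.6481 -0.117   0.1394] [ 0.6025 -0.3706 -0.6019 -0.3706] [-0.5  0.5 -2.4] 0.043 [-0.18  0.4   0.07  1.25 -0.   -0.65]
```

View pics/w5.png

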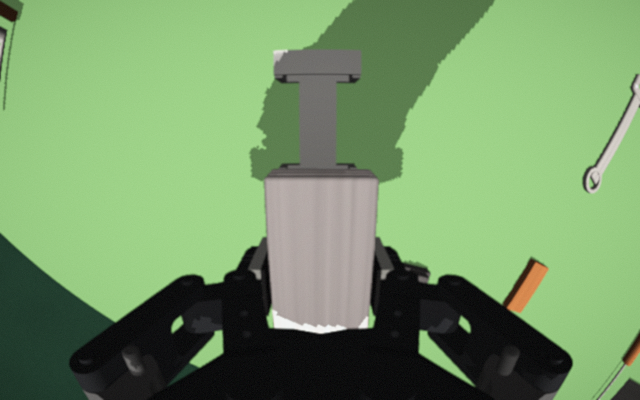

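```bash
python3 - <<'E'
import cv2
im=cv2.imread('pics/w5.png');c=cv2.resize(im[40:180,260:380],None,fx=5,fy=5,interpolation=cv2.INTER_CUBIC);c=cv2.convertScaleAbs(c,alpha=1.3)
cv2.imwrite('pics/w5c.png',c[:600])
E
```

```text
(no output)
```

View pics/w5c.png

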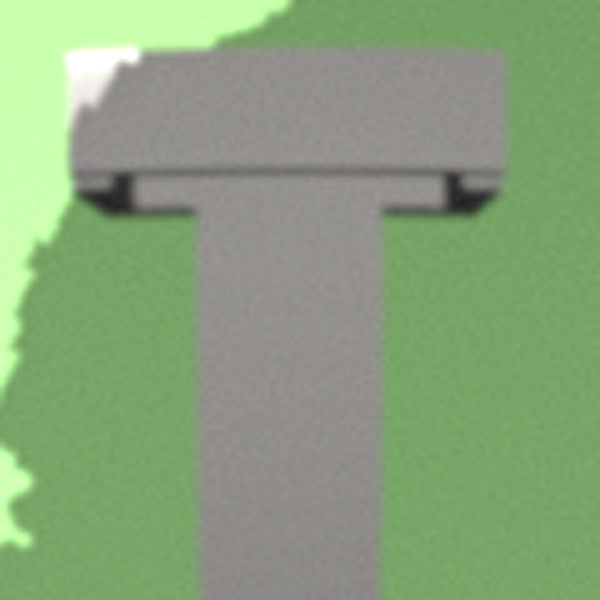

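The view shows the lip top as a rectangle with corners near (273,49.5), (361,49.5), (274,74) and (360.5,74). The spine runs straight down towards the pile.

```bash
python3 - <<'E'
from h import *
s=get_state();tcp=s['tcp_pos'];q=s['tool_rot']
U=lambda x,y:((x+.5)/5-.5+260,(y+.5)/5-.5+40)
pts=[((-54.5,-31),(505,50),.044),((-54.5,31),(65,48),.044),((-36.5,-31),(503,171),.044),((-36.5,31),(70,170),.044)]
# image right = ? determine
W=[wz(U(*u),z,tcp,q) for _,u,z in pts]; print(np.round(W,4))
L=np.array([p[0] for p in pts])/1000;W=np.array(W)[:,:2]
for flip in(1,-1):
    l=L*[1,flip]
    f=lambda v:(np.c_[v[0]+np.cos(v[2])*l[:,0]-np.sin(v[2])*l[:,1],v[1]+np.sin(v[2])*l[:,0]+np.cos(v[2])*l[:,1]]-W).ravel()
    r=least_squares(f,[.595,-.145,.467]);print(flip,r.x.round(4),(r.fun*1000).round(1))
# spine midline
for y in(300,560):
    a=wz(U(196,y),.012,tcp,q);b=wz(U(381,y),.012,tcp,q);print((a+b)/2,np.linalg.norm(a-b))
# pile near edge in holder frame
a=wz((265,177.5),tcp[2]+.0124,tcp,q);b=wz((377,177.5),tcp[2]+.0124,tcp,q);print(a,b,Rn.from_quat(q).inv().apply((a+b)/2-tcp), np.linalg.norm(a-b))
x=Rn.from_quat(q).as_matrix();print('toolyaw',np.arctan2(x[1,2],x[0,2])-np.pi/2, x[2])
E
```

```text
[[ 0.5312 -0.1442  0.044 ]
 [ 0.5588 -0.2001  0.044 ]
 [ 0.5474 -0.1364  0.044 ]
 [ 0.5747 -0.1912  0.044 ]]
1 [ 0.5122 -0.1881  3.5999] [ 16.2   8.   16.    8.3 -16.2  -7.8 -16.   -8.6]
-1 [ 0.5937 -0.1477  0.4617] [-0.1 -0.  -0.   0.4 -0.1  0.2  0.2 -0.5]
[ 0.57672413 -0.15593653  0.012     ] 0.02985652203986832
[ 0.61493009 -0.13669472  0.012     ] 0.030427475916619623
[ 0.61706207 -0.15598371  0.1519374 ] [ 0.59794778 -0.11817136  0.1519374 ] [-0.01243014  0.04534644  0.0003897 ] 0.04236897167460287
toolyaw 0.4676330183516253 [-9.99999367e-01 -6.56601819e-04 -9.14151486e-04]
```

```bash
cat >> h.py <<'E'
YAW=.4665;LONG=.465;LAT=-.3985
def tgt(lx,ly,z,th):
    u=np.array([np.cos(YAW),np.sin(YAW)]);v=np.array([-u[1],u[0]])
    p=(LONG+lx/1000)*u+(LAT+ly/1000)*v;return row([*p,z/1000],Rt(YAW,1,th))
def pil(Dx,Az,th,ly=0,off=0,h=8.6):
    # D.x of top-left corner (mm, holder), A.z above floor
    s,c=np.sin(th),np.cos(th);Ax=Dx+21*s
    return tgt(Ax+45*c-h*s,ly,12+Az+45*s+h*c,th)
E
python3 -c "
from h import *
print(pil(-33,45,.227))"
```

```text
[-41.447, -23.656, -64.031, 0.103, -0.202, -0.001]
```

Request:
send_rows --motion '[[[-10,-6,0,0.03,-0.06,0],[-22,-12,0,0.07,-0.13,0],[-34,-19,0,0.1,-0.19,0],[-41.5,-23.5,-10,0.103,-0.202,0],[-41.5,-23.5,-25,0.103,-0.202,0],[-41.5,-23.5,-40,0.103,-0.202,0],[-41.5,-23.5,-54,0.103,-0.202,0],[-41.5,-23.5,-60,0.103,-0.202,0],[-41.5,-23.5,-64,0.103,-0.202,0],[-41.5,-23.5,-64,0.103,-0.202,0],[-41.5,-23.5,-64,0.103,-0.202,0]]]'

```text
time_s: 7.85
tcp_pos: [0.6071, -0.1405, 0.076]
tool_rot: [0.641, -0.3, -0.556, -0.436]
ft_force: [-0.2, 0.2, -1.4]
width: 0.0428
```

```bash
python3 - <<'E'
from h import *
st();im=read_camera('wrist');cv2.imwrite('pics/w6.png',im);im=read_camera('side');cv2.imwrite('pics/s6.png',cv2.resize(im[190:310,300:440],None,fx=5,fy=5,interpolation=cv2.INTER_CUBIC))
print(pil(-33,45,.227))
E
```

```text
7.85 [ 0.6071 -0.1405  0.076 ] [ 0.6407 -0.2997 -0.5561 -0.4365] [-0.2  0.2 -1.4] 0.0428 [-0.3   0.24 -0.31  0.86  0.16 -0.75]
[-0.455, -0.048, -0.756, 0.0, 0.001, -0.001]
```

View pics/w6.png

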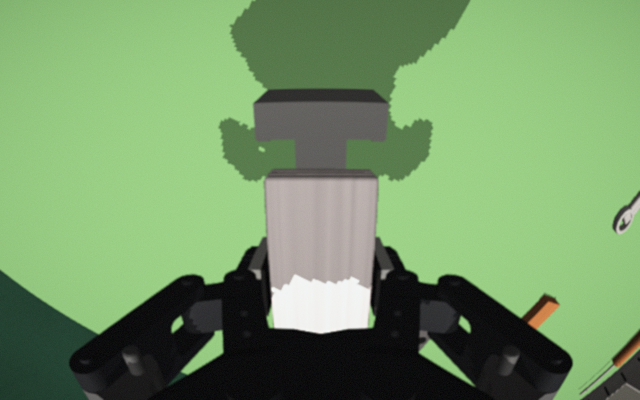

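View pics/s6.png

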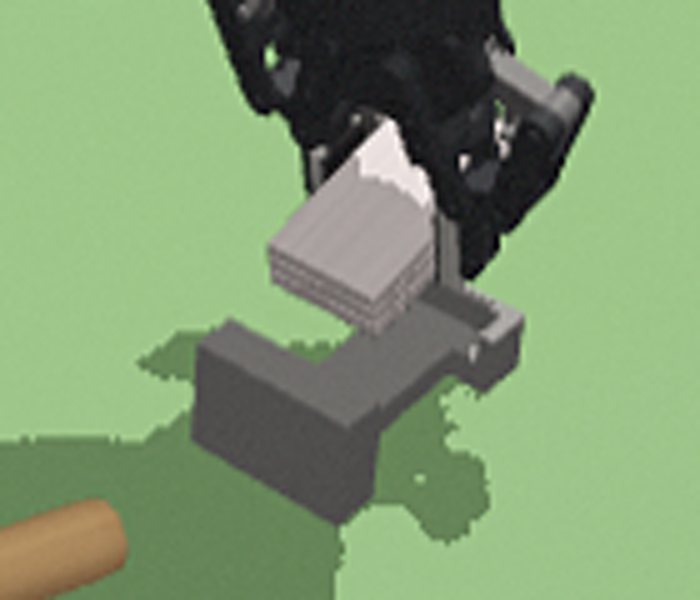

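The view shows the lip top at about (254–388, 103–140), centred near column 321. The pile's low end is just below it at row 177.

```bash
python3 - <<'E'
import cv2
im=cv2.imread('pics/w6.png');c=cv2.resize(im[80:185,245:395],None,fx=5,fy=5,interpolation=cv2.INTER_CUBIC);c=cv2.convertScaleAbs(c,alpha=1.5)
cv2.imwrite('pics/w6c.png',c)
E
```

```text
(no output)
```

View pics/w6c.png

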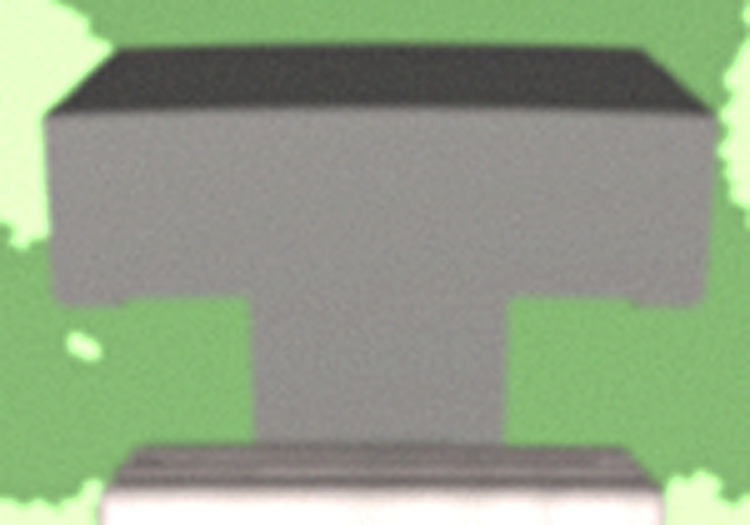

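```bash
python3 - <<'E'
from h import *
s=get_state();tcp=s['tcp_pos'];q=s['tool_rot']
U=lambda x,y:((x+.5)/5-.5+245,(y+.5)/5-.5+80)
u=np.array([np.cos(YAW),np.sin(YAW)]);v=np.array([-u[1],u[0]])
lx=lambda X:((X[:2]@u-LONG)*1000,(X[:2]@v-LAT)*1000)
for n,p,z in(('outR-54.5',(717,117),.044),('outL',(45,115),.044),('lipin R -36.5',(630,299),.044),('lipin L',(130,299),.044),('cheek -34.5R',(700,306),.04),('cheekL',(55,305),.04),('spineR',(505,400),.012),('spineL',(252,400),.012)):
    print(n,np.round(lx(wz(U(*p),z,tcp,q)),1))
# pile top near edge: corner D at tool: top plane 12.4 behind tcp, 45 toward +y tool
R=Rn.from_quat(q)
D=tcp+R.apply([-.0124,.045,0]);print('D by kinematics',np.round(lx(D),1),D[2])
for p in((102,489),(660,489)): 
    print('D by cam',np.round(lx(wz(U(*p),D[2],tcp,q)),1))
print('tcp lat',lx(tcp))
E
```

```text
outR-54.5 [-55.1  30.9]
outL [-55.2 -30.8]
lipin R -36.5 [-37.1  23.7]
lipin L [-37.1 -23.7]
cheek -34.5R [-35.3  31.4]
cheekL [-35.3 -32. ]
spineR [-14.2  14.9]
spineL [-14.2 -15.2]
D by kinematics [-32.6  -0.2] 0.07816243829229312
D by cam [-32.8 -21. ]
D by cam [-32.8  21.2]
tcp lat (np.float64(14.063907650762653), np.float64(-0.16131697434562664))
```

```bash
sed -i 's/LONG=.465/LONG=.4646/' h.py; python3 -c "
from h import *
print(pil(-33,12,.227));print(pil(-33,2.5,.227))"
```

```text
[-0.812, -0.228, -33.756, 0.0, 0.001, -0.001]
[-0.812, -0.228, -43.256, 0.0, 0.001, -0.001]
```

Request:
send_rows --motion '[[[-0.8,-0.2,-6,0,0,0],[-0.8,-0.2,-14,0,0,0],[-0.8,-0.2,-22,0,0,0],[-0.8,-0.2,-28,0,0,0],[-0.8,-0.2,-33,0,0,0],[-0.8,-0.2,-37,0,0,0],[-0.8,-0.2,-40,0,0,0],[-0.8,-0.2,-42,0,0,0],[-0.8,-0.2,-43.3,0,0,0],[-0.8,-0.2,-43.3,0,0,0],[-0.8,-0.2,-43.3,0,0,0]]]'

```text
time_s: 9.05
tcp_pos: [0.6065, -0.1408, 0.0332]
tool_rot: [0.641, -0.3, -0.556, -0.437]
ft_force: [0.2, 0.0, -1.5]
width: 0.0435
```

```bash
python3 - <<'E'
from h import *
st();im=read_camera('wrist');cv2.imwrite('pics/w7.png',im[60:330,200:440]);im=read_camera('side');cv2.imwrite('pics/s7.png',cv2.resize(im[190:310,300:440],None,fx=5,fy=5,interpolation=cv2.INTER_CUBIC))
print(pil(-33,2.5,.227));print(pil(-40,2.5,.227));print(pil(-46.5,2.5,.227))
E
```

```text
9.05 [ 0.6065 -0.1408  0.0332] [ 0.6409 -0.2996 -0.5558 -0.4365] [ 0.2  0.  -1.5] 0.0435 [-0.3   0.27 -0.37  0.77  0.16 -0.75]
[-0.14, 0.016, -0.219, 0.0, 0.002, -0.001]
[-6.392, -3.132, -0.219, 0.0, 0.002, -0.001]
[-12.198, -6.056, -0.219, 0.0, 0.002, -0.001]
```

View pics/w7.png

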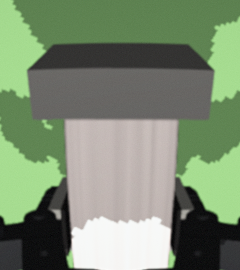

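View pics/s7.png

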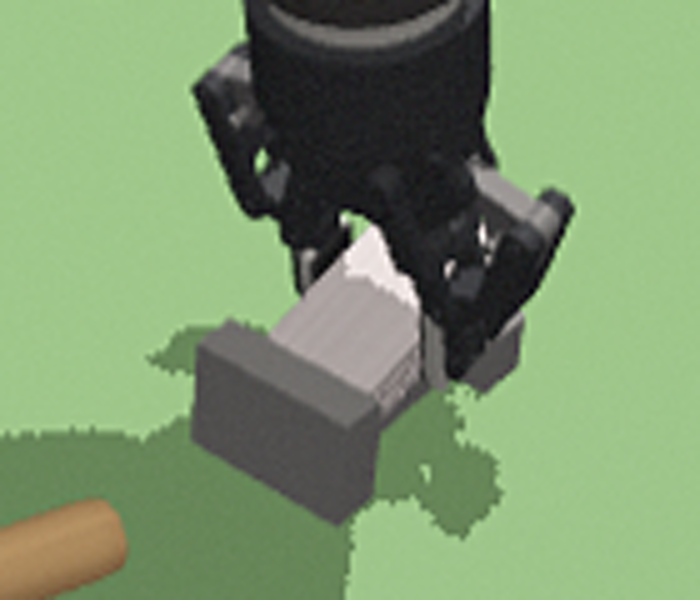

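No contact so far, since the force is unchanged. The low end is down in the pocket and laterally centred, so I'm sliding it in under the lip.

Request:
send_rows --motion '[[[-2,-1,-0.2,0,0.001,0],[-4,-2,-0.2,0,0.001,0],[-6,-3,-0.2,0,0.001,0],[-8,-4,-0.2,0,0.001,0],[-10,-5,-0.2,0,0.001,0],[-11.5,-5.7,-0.2,0,0.001,0],[-12.2,-6,-0.2,0,0.001,0],[-12.2,-6,-0.2,0,0.001,0],[-12.2,-6,-0.2,0,0.001,0]]]'

```text
time_s: 10.05
tcp_pos: [0.5944, -0.1469, 0.033]
tool_rot: [0.641, -0.3, -0.556, -0.436]
ft_force: [0.3, -0.3, -2.1]
width: 0.0429
```

```bash
python3 - <<'E'
from h import *
st();im=read_camera('wrist');cv2.imwrite('pics/w8.png',im[60:330,200:440]);im=read_camera('side');cv2.imwrite('pics/s8.png',cv2.resize(im[190:310,300:440],None,fx=5,fy=5,interpolation=cv2.INTER_CUBIC))
print('at',pil(-46.5,2.5,.227))
for th,D,A in((.17,-46.2,2.2),(.11,-45.8,1.8),(.05,-45.4,1.3),(0,-45,1)):
    s,c=np.sin(th),np.cos(th);print(th,'B.x',D+21*s+90*c,'Bz',A+90*s,pil(D,A,th))
E
```

```text
10.05 [ 0.5944 -0.1469  0.033 ] [ 0.6407 -0.2999 -0.5561 -0.4364] [ 0.3 -0.3 -2.1] 0.0429 [-0.31  0.25 -0.39  0.76  0.16 -0.77]
at [-0.098, -0.104, -0.02, 0.0, 0.001, -0.001]
0.17 B.x 46.05545835226739 Bz 17.426411416029644 [0.003, -0.053, -2.738, -0.025, 0.052, -0.001]
0.11 B.x 45.96139313368338 Bz 11.680047075345733 [0.039, -0.035, -5.739, -0.052, 0.105, -0.001]
0.05 B.x 45.53708599023121 Bz 5.798125234361049 [-0.073, -0.091, -8.889, -0.079, 0.159, -0.001]
0 B.x 45.0 Bz 1.0 [-0.219, -0.165, -11.427, -0.102, 0.204, -0.001]
```

View pics/w8.png

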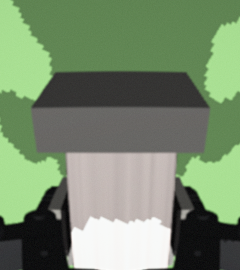

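View pics/s8.png

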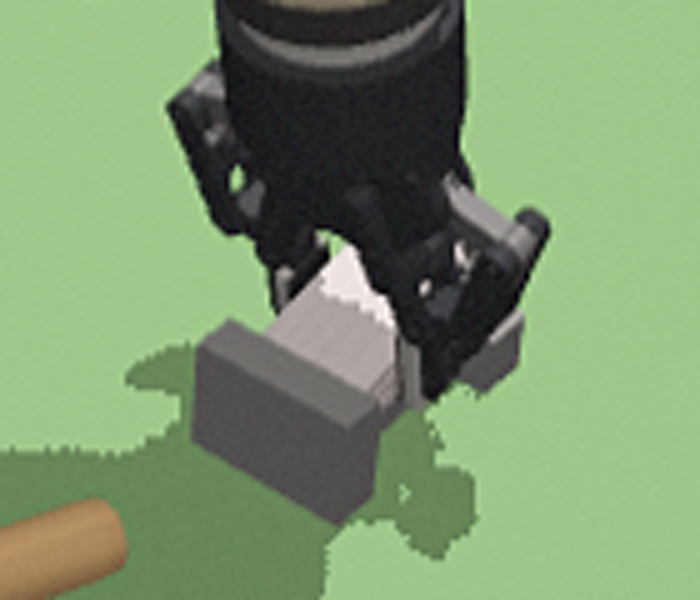

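The pile's end is under the lip with no contact. Next I'm lowering the far end slowly to just above the floor.

Request:
send_rows --motion '[[[0,0,-1.4,-0.013,0.026,0],[0,0,-2.7,-0.025,0.052,0],[0,0,-4.2,-0.038,0.078,0],[0,0,-5.7,-0.052,0.105,0],[0,-0.1,-7.3,-0.065,0.132,0],[-0.1,-0.1,-8.9,-0.079,0.159,0],[-0.1,-0.1,-10.2,-0.09,0.182,0],[-0.2,-0.2,-11.4,-0.102,0.204,0],[-0.2,-0.2,-11.4,-0.102,0.204,0],[-0.2,-0.2,-11.4,-0.102,0.204,0],[-0.2,-0.2,-11.4,-0.102,0.204,0]]]'

```text
time_s: 11.25
tcp_pos: [0.5941, -0.1471, 0.0216]
tool_rot: [-0.602, 0.371, 0.602, 0.371]
ft_force: [-0.1, -1.3, -1.9]
width: 0.0429
```

```bash
python3 - <<'E'
from h import *
st();im=read_camera('wrist');cv2.imwrite('pics/w9.png',im[60:330,200:440]);im=read_camera('side');cv2.imwrite('pics/s9.png',cv2.resize(im[190:310,300:440],None,fx=5,fy=5,interpolation=cv2.INTER_CUBIC))
for A in(1,0,-.5):print(pil(-45,A,0))
E
```

```text
11.25 [ 0.5941 -0.1471  0.0216] [-0.6021  0.3706  0.6024  0.3705] [-0.1 -1.3 -1.9] 0.0429 [-0.24  0.38 -0.23  0.97 -0.   -0.71]
[0.155, 0.183, -0.202, -0.0, -0.0, -0.001]
[0.155, 0.183, -1.202, -0.0, -0.0, -0.001]
[0.155, 0.183, -1.702, -0.0, -0.0, -0.001]
```

View pics/w9.png

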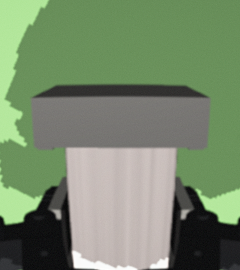

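View pics/s9.png

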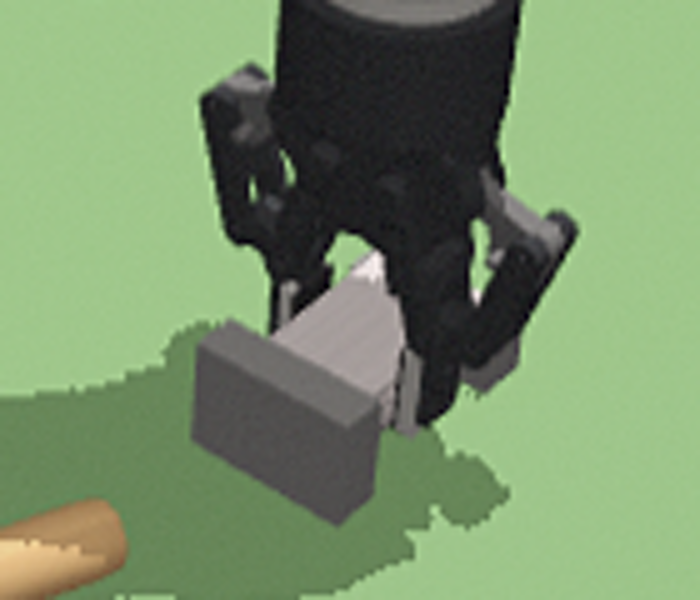

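Flat, with still no contact. Now down gently onto the floor, watching the force.

Request:
send_rows --motion '[[[0.1,0.2,-0.4,0,0,0],[0.1,0.2,-0.8,0,0,0],[0.1,0.2,-1.1,0,0,0],[0.1,0.2,-1.1,0,0,0],[0.1,0.2,-1.1,0,0,0]]]'

```text
time_s: 11.85
tcp_pos: [0.5941, -0.147, 0.0207]
tool_rot: [-0.602, 0.371, 0.602, 0.371]
ft_force: [-0.5, -0.2, -2.0]
width: 0.0431
```

Request:
send_rows --motion '[[[0,0,-0.3,0,0,0],[0,0,-0.6,0,0,0],[0,0,-0.9,0,0,0],[0,0,-0.9,0,0,0]]]'

```text
time_s: 12.25
tcp_pos: [0.5941, -0.147, 0.0206]
tool_rot: [0.602, -0.371, -0.602, -0.371]
ft_force: [-3.5, 1.6, 5.9]
width: 0.0429
```

Contact at TCP z = 20.6 mm, the same height as at pick-up, so the pile is seated. I'm releasing it.

Request:
send_rows --motion '[[[0,0,0,0,0,0],[0,0,0,0,0,0],[0,0,0,0,0,0],[0,0,0,0,0,0],[0,0,0,0,0,0],[0,0,0,0,0,0],[0,0,0,0,0,0],[0,0,0,0,0,0]]]' --hand -1

```text
time_s: 13.05
tcp_pos: [0.5941, -0.147, 0.0205]
tool_rot: [0.602, -0.371, -0.602, -0.371]
ft_force: [-0.5, -0.3, -0.2]
width: 0.0857
```

```bash
python3 - <<'E'
from h import *
st();im=read_camera('wrist');cv2.imwrite('pics/w10.png',im[60:330,100:540])
E
```

```text
13.05 [ 0.5941 -0.147   0.0205] [ 0.6023 -0.3706 -0.6021 -0.3706] [-0.5 -0.3 -0.2] 0.0857 [-0.24  0.38 -0.23  0.97 -0.   -0.71]
```

View pics/w10.png

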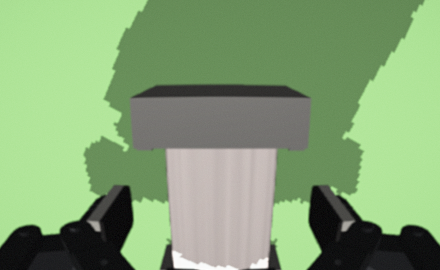

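The fingers are clear and the pile lies centred under the lip. I'm retreating straight up and then back towards the robot for a clear view.

Request:
send_rows --motion '[[[0,0,5,0,0,0],[0,0,15,0,0,0],[0,0,35,0,0,0],[0,0,65,0,0,0],[0,0,100,0,0,0],[0,0,140,0,0,0],[-20,0,170,0,0,0],[-60,60,190,0,0,0],[-100,110,190,0,0,0],[-140,160,190,0,0,0],[-160,200,190,0,0,0],[-160,200,190,0,0,0],[-160,200,190,0,0,0]]]'

```text
time_s: 14.4
tcp_pos: [0.4314, 0.0562, 0.2122]
tool_rot: [0.603, -0.368, -0.603, -0.37]
ft_force: [0.9, -0.9, 1.2]
width: 0.0855
```

```bash
python3 - <<'E'
from h import *
st();im=read_camera('top');cv2.imwrite('pics/t11.png',im)
c=cv2.convertScaleAbs(cv2.resize(im[140:216,355:431],None,fx=7,fy=7,interpolation=cv2.INTER_CUBIC),alpha=1.5);cv2.imwrite('pics/t11c.png',c)
im=read_camera('side');cv2.imwrite('pics/s11f.png',im);cv2.imwrite('pics/s11.png',cv2.resize(im[220:300,325:415],None,fx=7,fy=7,interpolation=cv2.INTER_CUBIC))
E
```

```text
14.4 [0.4314 0.0562 0.2122] [ 0.6035 -0.3683 -0.603  -0.3696] [ 0.9 -0.9  1.2] 0.0855 [ 0.13 -0.04 -0.29  1.32  0.   -0.34]
```

View pics/t11c.png

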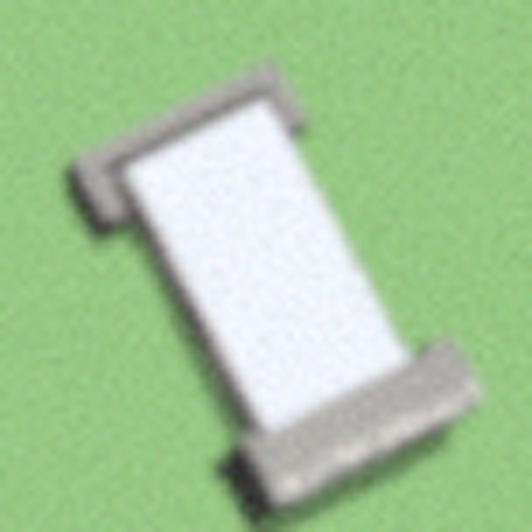

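View pics/s11.png

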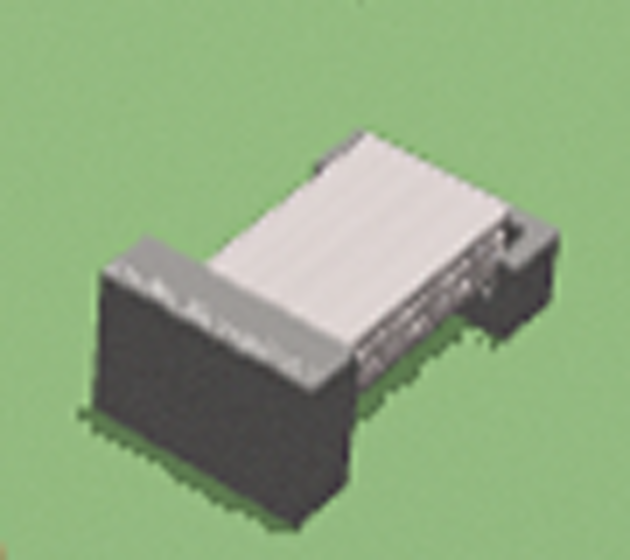

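View pics/s11f.png

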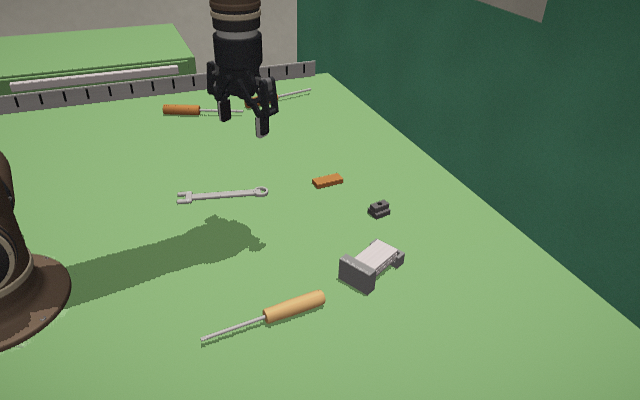

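The top and side views show the pile inside the pocket, with its far end behind the low wall and the bystanders where they were. One numeric check that it lies flat at 33 mm:

```bash
python3 - <<'E'
from h import *
hold=(.5938,-.1470,.4665)
print('side pred',proj('side',w(hold,[[45,22,33],[45,-22,33]])).round(1),'obs',[((np.array(p)+.5)/7-.5+[325,220]).round(1) for p in((368,132),(510,208))])
print('top pred',proj('top',w(hold,[[45,22,33],[45,-22,33]])).round(1),'obs',[((np.array(p)+.5)/7-.5+[355,140]).round(1) for p in((127,168),(266,97))])
# holder top ref points for camera bias
print('side wall pred',proj('side',w(hold,[[-54.5,31,44],[-54.5,-31,44]])).round(1),'obs',[((np.array(p)+.5)/7-.5+[325,220]).round(1) for p in((102,272),(312,388))])
t0=cv2.imread('pics/top0.png').astype(int);t1=cv2.imread('pics/t11.png').astype(int)
d=abs(t0-t1).max(2)
for n,(x,y,ww,h) in dict(nut=(300,118,30,32),wr=(195,225,50,110),sd=(400,232,40,122)).items(): print(n,(d[y:y+h,x:x+ww]>40).sum())
E
```

```text
side pred [[376.5 238.6]
 [397.3 249.2]] obs [array([377.1, 238.4]), array([397.4, 249.3])]
top pred [[373.  163.6]
 [393.8 153.2]] obs [array([372.7, 163.6]), array([392.6, 153.4])]
side wall pred [[338.1 258.5]
 [368.5 275.6]] obs [array([339.1, 258.4]), array([369.1, 275. ])]
nut 0
wr 2355
sd 0
```

```bash
python3 - <<'E'
from h import *
s0=cv2.imread('pics/side0.png').astype(int);s1=cv2.imread('pics/s11f.png').astype(int)
print('wrench side diff',(abs(s0-s1).max(2)[180:208,172:272]>40).sum())
print(job_done())
E
```

```text
wrench side diff 0
the job is handed in; nothing more can be done
None
```

The pile of three plates is put away flat in the grey holder, and I handed the job in at about 14.5 s of the 51 s allowed. I gripped all three plates together at mid-length (60 N) and lifted them. Tilted 13°, the pile's end slid in under the lip without contact. I then lowered the far end behind the low wall and set the pile on the floor with about 8 N. Only then did I let go and back away.

**Seating:** the top plate's far corners are within about 1 px (1–2 mm) of where a centred, flat pile should be, in both the side and top views. The plates look flush, and the TCP was at the same height (20.6 mm) at release as at pick-up.

**Bystanders:** image comparison shows no change at the screwdriver or tee nut (top view) or at the wrench (side view). The top view did change around the wrench. I took that to be the arm or its shadow, but did not look at that picture to confirm.

**Disagreement:** my first estimate of the holder's position from the top and side cameras differed by about 2–3 mm from the wrist camera's. I used a close-up wrist measurement, and the contact-free insertion agreed with it.

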